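Latch a board pallet behind the gravity catch of its cradle

ROBOT

A 6-joint arm with a two-finger parallel gripper is mounted at the origin on a cart in front of the work surface, level with it; the furniture and walls round the work are solid. World frame = base frame: x ahead of the robot, y to its left, z up, the work surface at z = 0. Lengths are in m, angles in rad, forces in N, time in s.
With the tool pointing down it reaches from about 0.3 to 0.875 m from the base axis. Payload 6.4 kg.
Tool frame: the origin (TCP) lies at the very end of the fingers, on their centre line; the grasp point (between the pads) lies r.hold_point_z behind it (r.hold_point_z is the distance from the TCP to the grasp point, in m); z points along the fingers, y is the line along which they close (so a half turn about z gives the same grasp; the last joint's range is limited). The gripper opens to 88 mm and grips with 3 to 60 N. Pads are 18 mm wide; open, the fingers measure 123 mm over their backs; the gripper's body (75 mm by 187 mm) begins 45 mm behind the grasp point.
Start: joints at [0.907, 0.181, 1.607, -0, 1.354, -0.206], TCP at [0.254, 0.516, 0.239] pointing down, gripper open.
Joint ranges: [-2.99, 2.99], [-0.89, 2.07], [0.3, 2.58], [-1.14, 4.28], [0, 2.63], [-3.12, 3.12]. Speed limits (rad/s): [2.57, 2.57, 3.01, 3.14, 3.14, 3.14].

INTERFACE

Orientations are given as a 3x3 rotation matrix whose columns are the frame's x, y, z axes.
In Python, from bench import monitor, eyes, r, nets gives the robot as it stands. The module is installed in compiled form; this text tells all that it offers.
- The arm moves only by the tool drive_tool, never from a script. Its argument "increments" is a list of rows, each an object of numbers: "rx", "ry", "rz": the turn, a rotation vector about the world's x, y, z in units of 6 degrees (1.0 is 6 degrees); "tx", "ty", "tz": the shift along the world's x, y, z in units of 30 mm (1.0 is 30 mm); "fingers": the closure, from -1 (fully open) to 1 (shut). In form: [{"rx": .., "ry": .., "rz": .., "tx": .., "ty": .., "tz": .., "fingers": ..}, ...]. A call has 1 to 20 rows; each row shifts and turns the commanded pose from where the row before left it; what a row does not reach is not made up. A row lasts 1/10 s, in which the tool goes at most 50 mm and 8.59 degrees, less where a joint would pass 70% of its speed; a pose out of reach is approached as far as the arm can. A call is refused whole if a number of a shift passes 1 or a number of a turn 1, either way. A call with a gripper value outside its range is refused whole. The fingers move at their own pace and stop on an object; "grip_force" is the grip in N (left out, the last holds). Time passes only in rows, so rows that do not move let the fingers close. It gives the time, the measured TCP pose, the force, the opening and the grip force at its end, in the units of the state.
- monitor.get_state(): the state, without advancing time (a new reading comes with each control period).
- eyes.get_image(name): name is "scene" or "top"; returns a dict with "pixels" (420x560x3 uint8, red, green, blue), "intrinsics" (3x3 intrinsics, pixels), "dist" ([k1, k2, p1, p2, k3] as OpenCV has them; the pictures are not rectified), "position" and "orientation" of the camera in the world. Camera axes: x right, y down, z forward; pixel columns grow to the right and rows downward; lengths in m; the calibration is good to about 2 mm. A picture is of the moment at which its call begins. There is no depth.
- r.hand_in(): hands the job in; it is judged then, once.
Trained networks look in a picture, given as the dict that the camera call returned (one of the last four; its "shot" number tells which), for a name from the list of things; names that differ only in an ending like _2 or _b are one class to them, and where a whole thing is asked for, a point or a joint stands for the part that bears it (a point fixed in the world has none). Each returns a list of dicts, best first, with "confidence" (0 to 1); they miss things now and then, are a little off and sometimes report something else, mostly with a low value. They report only what shows in the picture. A call takes as long as a camera call.
- nets.silhouettes(picture, thing): "region" (420x560 bool, what is visible of it) and "xy" ([column, row] in pixels, amid what is visible of it).
The state is a dict: "clock": time; "joint_pos": joint angles; "qvel": joint speeds; "joint_efforts": joint torques, N m; "tcp_pos": TCP position; "orientation": TCP orientation; "force": force on the tool from outside, world axes, zero at the start; "torque": the same for the moment, N m; "gripper_width": finger opening in m; "finger_force": force on a finger pad.
Only numpy, scipy, OpenCV 4.12 (cv2) and the standard library are available. Lean on these libraries where they do the work, as an engineer would, in place of code of your own. Each camera call takes 0.05 s, during which the arm holds its last target. There are 200 camera calls.

TASK

Pick up the dark board pallet by its upright red grip and slide it along the guides of the grey metal cradle, letting its own front edge lift the yellow gravity catch, until it presses lightly on the rubber buffer at the far end and the catch has dropped behind it. Then draw it back, gently but firmly, until its rear edge bears against the dropped catch, and leave it there. Never lift the catch with the gripper, do not force the catch or the buffer, and leave the other things on the bench where they are.

Things in the scene. Friction and masses are not known exactly. Their poses are not given: they have to be found in the camera images.
- pallet: dark grey board pallet, a loose plate 90 (its x) x 84 (y) x 12 mm, about 0.3 kg, with a green circuit board clipped on top (11 mm high; plate strip y +22 to +42 mm is bare, there the catch rides). Origin: centre of the plate's underside; x points to its front edge (x = +45 mm), which enters the cradle first; z up. Rear edge face at x = -45 mm
- pallet_grip (a point): where to hold the pallet: in its upright red grip, 22 mm behind the pallet's centre, 68 mm above its underside (pallet frame -22, 0, 68). The red block is 28 mm long along the pallet's x, 12 mm thick along its y, 44 to 82 mm above the underside; take it across its thickness, the fingers closing along the pallet's y
- pallet_rear (a point): middle of the pallet's rear edge face, 45 mm behind its centre and 6 mm above its underside
- cradle: grey metal pallet cradle fixed on the bench; base plate 6 mm thick, x -100 to +126, y -62 to +62 mm. Origin on the bench surface, x = push-in direction, z up. Pallets slide on the base plate between black guides (14 mm high, 87 mm apart, x -73 to +73; flared at the mouth). From x = -10 on, strips reach 6 mm in over the pallet's edges with 3 mm of play. Catch bracket at +y, 38 mm high
- cradle_mouth (a point): middle of the cradle's mouth on the base plate (cradle frame -95, 0, 6 mm)
- cradle_home (a point): where the centre of the pallet's underside lies when its rear edge just bears on the dropped catch (cradle frame +25, 0, 6 mm); the pallet's axes are then those of the cradle
- catch (a joint): angle of the yellow gravity catch, rad: 0 = dropped, grows as it lifts (0.9 at most). A pallet pushed in lifts it: it starts to rise when the pallet's front edge is near cradle x = -50 mm, rides at about 0.25 on the pallet's top and falls to 0 by its own weight (0.1 kg) once the pallet's rear edge is 3 mm past the catch face. It does not yield to a pallet pulled back; over 15 N bends it
- catch_face (a point): middle of the far face of the catch's steel nose, against which the pallet's rear edge finally bears (cradle frame -20, +28, 15.5 mm when dropped). Pin at cradle -62, +28, 28 mm; the yellow arm (45 x 14 mm) hangs from it forward and down over the pallet's path at cradle y +21 to +35, its lowest point 2 mm above the base plate; lifted by a pallet its top stays below 45 mm
- buffer (a joint): squash of the black rubber buffer at the far end of the cradle, m: 0 = untouched, about 9 N per mm, solid at 4 mm. Face 15 mm across, on the cradle's centre line. Its bracket is set by hand in slots, its place not measured: the pallet meets it 6 to 22 mm past the place where its rear edge lines up with the catch face. More than 1.5 mm of squash (13 N) harms it
- multimeter: yellow and black pocket meter lying on its back, 132 x 68 x 40 mm, bystander; origin at the centre of its underside
- tape_roll: black tape roll lying flat, 65 mm across, 18 mm high, bystander; origin at the centre of its underside
- flux_jar: dark jar with white cap, 43 mm across, 54 mm high, bystander; origin at the centre of its underside
- glue_bottle: white bottle with a red pointed cap, 56 mm across, 128 mm high, bystander; origin at the centre of its underside

How it is judged:
By the outcome, as a careful person would: the job done as asked, in the order asked, and still so for the second after the job is handed in, with the robot touching nothing.
It also fails if it takes over 70 s, if anything falls off the work surface, if the arm or the gripper's body presses on something with over 40 N, if the wrist force passes 120 N, or if a joint passes its speed limit or range.

## Working session

There is one attempt and no reset: what is moved stays moved. The work goes in short steps, Python scripts to look and compute and a tool call to move; the robot and the scene stay as the last step left them, time stands still between calls to the robot, and variables do not carry over. Pictures are saved under pics/ and viewed, at most 10 in all, crops included, and the job is handed in when it is done.

Besides the shell and the picture viewer there is one more tool, called after "Emit:" as a command line: name --argument value ..., lists and objects as JSON in quotes. drive_tool: Moves the arm, as the interface text tells. Its arguments: {"type":"object","properties":{"increments":{"type":"array"},"grip_force":{"type":"number"}},"required":["increments"]}

```bash
mkdir -p pics; python3 - <<'E'
from bench import monitor, eyes, r, nets
import cv2,numpy as np,pickle
print(r.hold_point_z, monitor.get_state())
for n in ("scene","top"):
    p=eyes.get_image(n); cv2.imwrite(f"pics/{n}0.png",p["pixels"][:,:,::-1])
    print(n,p["intrinsics"],p["dist"],p["position"],p["orientation"])
    d={}
    for t in ["pallet","pallet_grip","cradle","catch","buffer","multimeter","tape_roll","flux_jar","glue_bottle"]:
        o=nets.silhouettes(p,t); d[t]=o
        print(t,[(round(a["confidence"],2),np.round(a["xy"]),int(a["region"].sum())) for a in o[:3]])
    pickle.dump((p,d),open(f"{n}0.pkl","wb"))
E
```

```text
0.0187 {'clock': 0.0, 'joint_pos': array([ 9.06719980e-01,  1.81541244e-01,  1.60797335e+00,  1.53509561e-05,
        1.35375962e+00, -2.06303947e-01]), 'qvel': array([-0.00034169,  0.00124429,  0.00165164,  0.00079632, -0.00176629,
        0.00088458]), 'joint_efforts': array([-1.61772327e-04, -4.33882570e+01, -3.41841352e+01,  7.02185556e-02,
        3.87565128e-02, -1.19403785e-04]), 'tcp_pos': array([0.2537831 , 0.51539656, 0.23782675]), 'orientation': array([[-8.97037558e-01,  4.41953076e-01, -1.04820550e-03],
       [ 4.41954173e-01,  8.97036666e-01, -1.31496776e-03],
       [ 3.59124718e-04, -1.64283427e-03, -9.99998586e-01]]), 'force': array([ 0.21805309, -0.78669122,  0.75475597]), 'torque': array([ 0.01683398,  0.01840141, -0.03941514]), 'finger_force': 0.0, 'gripper_width': 0.08819898716124545}
scene [[393.81515021   0.         277.63890606]
 [  0.         393.81515021 216.30797711]
 [  0.           0.           1.        ]] [-0.01012623  0.          0.          0.          0.        ] [-0.10266906  0.81252751  0.51644702] [[-0.71142976 -0.30935694  0.63100395]
 [-0.702308
[... 540 characters left out ...]
0198743   0.         278.73538325]
 [  0.         484.30198743 214.02956249]
 [  0.           0.           1.        ]] [-0.01899734  0.          0.          0.          0.        ] [0.3685463  0.15182621 1.6319817 ] [[ 0.01746381 -0.99200677  0.12497033]
 [-0.99980022 -0.01854145 -0.00746512]
 [ 0.00972258 -0.124815   -0.99213239]]
pallet []
pallet_grip [(0.57, array([329., 242.]), 666)]
cradle [(0.97, array([247., 214.]), 2203), (0.58, array([329., 244.]), 685)]
catch [(0.52, array([236., 224.]), 59)]
buffer []
multimeter [(0.77, array([309., 184.]), 763)]
tape_roll [(0.79, array([175., 214.]), 272)]
flux_jar [(0.58, array([167., 237.]), 148)]
glue_bottle [(0.73, array([396., 252.]), 248)]
```

```bash
python3 - <<'E'
import cv2
a=cv2.imread("pics/top0.png")[140:300,130:430]; cv2.imwrite("pics/topc.png",cv2.resize(a,(800,427),interpolation=cv2.INTER_CUBIC))
a=cv2.imread("pics/scene0.png")[160:350,120:420]; cv2.imwrite("pics/scenec.png",cv2.resize(a,(800,507),interpolation=cv2.INTER_CUBIC))
E
```

```text
(no output)
```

View pics/topc.png

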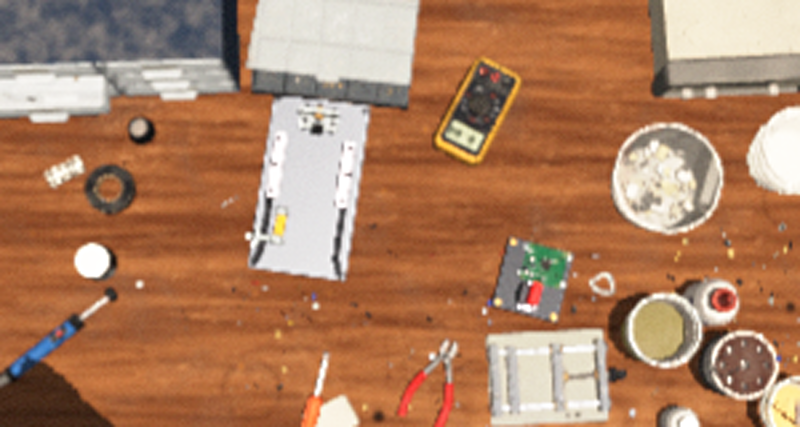

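View pics/scenec.png

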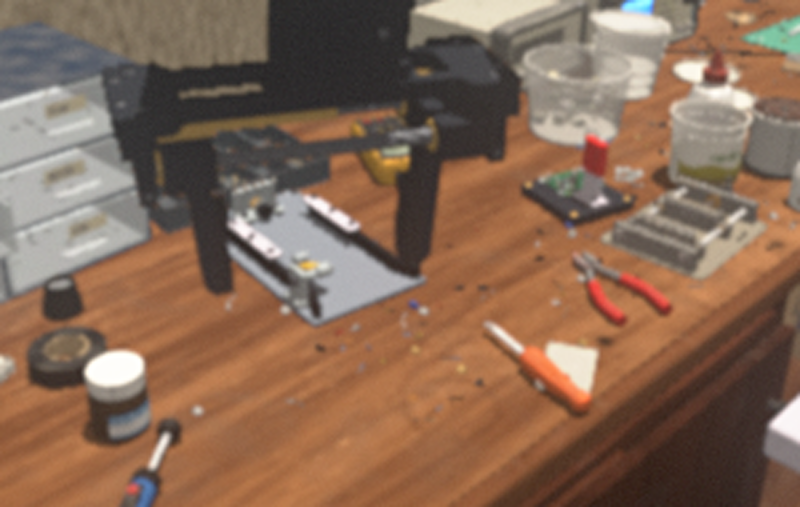

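The top crop shows the cradle at about px (247,214), with its mouth toward the robot and the catch on the left. The pallet is at about (330,245), its bare strip on the left and its front pointing away from the robot. In the scene view the gripper hangs in front of the cradle. Next I'll zoom in and fit poses.

```bash
cat > h.py <<'E'
import numpy as np,cv2,pickle
from scipy.spatial.transform import Rotation as R
def proj(p,X):
    Rm=np.array(p["orientation"]).T; t=-Rm@np.array(p["position"])
    return cv2.projectPoints(np.asarray(X,float).reshape(-1,1,3),cv2.Rodrigues(Rm)[0],t,np.array(p["intrinsics"]),np.array(p["dist"]))[0].reshape(-1,2)
def back(p,uv,z):
    u=cv2.undistortPoints(np.asarray(uv,float).reshape(-1,1,2),np.array(p["intrinsics"]),np.array(p["dist"])).reshape(-1,2)
    d=np.c_[u,np.ones(len(u))]@np.array(p["orientation"]).T; c=np.array(p["position"])
    return c+d*((z-c[2])/d[:,2])[:,None]
def pts(pose,P):
    x,y,yaw,z=pose; P=np.asarray(P,float); c,s=np.cos(yaw),np.sin(yaw)
    return np.c_[x+c*P[:,0]-s*P[:,1], y+s*P[:,0]+c*P[:,1], z+P[:,2]]
E
python3 - <<'E'
from h import *
S,ds=pickle.load(open("scene0.pkl","rb")); T,dt=pickle.load(open("top0.pkl","rb"))
def zoom(p,x0,y0,w,h,k): return cv2.resize(p["pixels"][y0:y0+h,x0:x0+w,::-1],None,fx=k,fy=k,interpolation=cv2.INTER_CUBIC)
a=zoom(T,218,170,60,75,8); b=zoom(T,308,222,40,42,8)
c=np.zeros((600,800,3),np.uint8); c[:,:480]=a; c[:336,480:]=b; cv2.imwrite("pics/z1.png",c)
a=zoom(S,195,225,95,60,6); b=zoom(S,310,205,55,45,5)
c=np.zeros((600,800,3),np.uint8); c[:360,:570]=a; c[370:595,:275]=b; cv2.imwrite("pics/z2.png",c)
# grip: red pixels
m=dt["cradle"][0]["region"].astype(np.uint8)
k=max(cv2.findContours(m,0,1)[0],key=len); print(cv2.minAreaRect(k),back(T,cv2.boxPoints(cv2.minAreaRect(k)),0.006))
for p in (T,S):
    I=p["pixels"].astype(int); red=(I[...,0]>120)&(I[...,1]<80)&(I[...,2]<80)
    rr=(slice(222,262),slice(308,350)) if p is T else (slice(200,250),slice(310,365))
    ys,xs=np.nonzero(red[rr]); print(len(xs),xs.min()+rr[1].start,xs.max()+rr[1].start,ys.min()+rr[0].start,ys.max()+rr[0].start)
E
```

```text
((246.03689575195312, 209.87582397460938), (37.25999450683594, 65.76371002197266), 8.426968574523926) [[0.48304894 0.32596661 0.006     ]
 [0.70609948 0.30016905 0.006     ]
 [0.68954952 0.17389101 0.006     ]
 [0.46697224 0.20180603 0.006     ]]
98 308 349 222 261
100 319 347 212 235
```

View pics/z1.png

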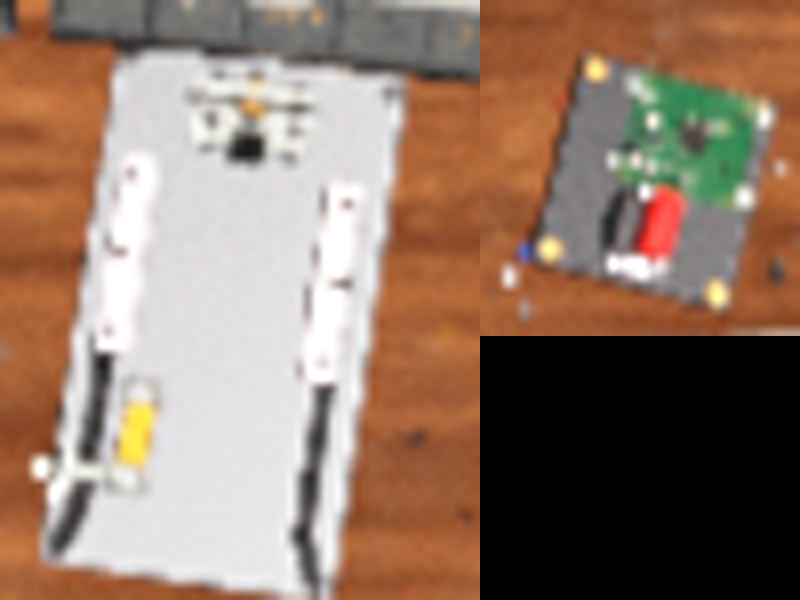

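View pics/z2.png

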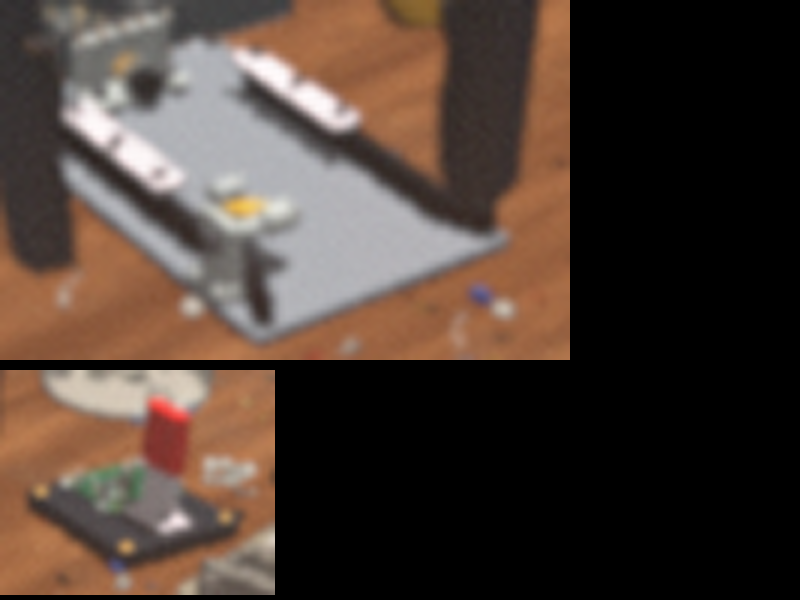

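The zoom shows the cradle base with corners at about top px (223,240), (232,177), (269,179) and (260,244). The pallet corners are at about (321,229), (344,234), (338,260) and (315,254), with the red grip upright. Next is a sub-pixel edge fit of both outlines.

```bash
cat >> h.py <<'E'
from scipy.ndimage import map_coordinates
from scipy.optimize import least_squares
def box(x0,x1,y0,y1,z0,z1): return np.array([[x,y,z] for x in(x0,x1) for y in(y0,y1) for z in(z0,z1)])
BASE=box(-.1,.126,-.062,.062,0,.006); PLATE=box(-.045,.045,-.042,.042,0,.012)
def hull(p,pose,B): return cv2.convexHull(proj(p,pts(pose,B)).astype(np.float32)).reshape(-1,2).astype(float)
def edges(p,pose,B,w=3.0,n=60):
    """image edge points near projected outline, as (uv) list"""
    I=cv2.GaussianBlur(p["pixels"].astype(np.float32),(0,0),0.7); H=hull(p,pose,B); out=[]
    s=np.arange(-w,w+.01,.1)
    for a,b in zip(H,np.roll(H,-1,0)):
        L=np.linalg.norm(b-a)
        if L<8: continue
        d=(b-a)/L; nn=np.array([-d[1],d[0]])
        for f in np.linspace(.1,.9,int(L*2)):
            q=a+f*(b-a)+s[:,None]*nn
            v=np.stack([map_coordinates(I[...,c],[q[:,1],q[:,0]],order=1) for c in range(3)])
            g=np.linalg.norm(np.gradient(v,axis=1),axis=0)*np.exp(-s**2/(2*(w/1.5)**2))
            k=g[1:-1].argmax()+1
            if g[k]>1.0: out.append(q[k])
    return np.array(out)
def fit(views,pose0,B,z,it=12):
    x=np.array(pose0,float)
    for i in range(it):
        w=4 if i<4 else 2
        E=[(p,edges(p,(*x,z),B,w)) for p in views]
        def res(x):
            r=[]
            for p,e in E:
                H=hull(p,(*x,z),B).astype(np.float32)
                r+=[cv2.pointPolygonTest(H,(float(u),float(v)),True) for u,v in e]
            return np.array(r)
        x=least_squares(res,x,loss="soft_l1",f_scale=.4,x_scale=[.01,.01,.1],diff_step=1e-4).x
    return x,np.median(abs(res(x))),len(res(x))
E
python3 - <<'E'
from h import *
S,ds=pickle.load(open("scene0.pkl","rb")); T,dt=pickle.load(open("top0.pkl","rb"))
q=lambda L,o:[((u+.5)/8-.5+o[0],(v+.5)/8-.5+o[1]) for u,v in L]
c=back(T,q([(42,560),(115,55),(407,75),(338,597)],(218,170)),.006); print(c)
p=back(T,q([(105,55),(295,105),(240,308),(55,258)],(308,222)),.012); print(p)
cy=np.arctan2(*(c[1]-c[0])[1::-1]); py=np.arctan2(*(p[0]-p[3])[1::-1])
m=c.mean(0); c0=[m[0]-.013*np.cos(cy),m[1]-.013*np.sin(cy),cy]; m=p.mean(0); p0=[m[0],m[1],py]
print(c0,p0)
C=fit([T],c0,BASE,0); print("cradle",C)
for v in ([T],[S],[T,S]): P=fit(v,p0,PLATE,0); print("pallet",P)
x=P[0]; print("grip proj", [proj(v,pts((*x,0),[[-.022,0,.082],[-.022,0,.068]])) for v in (T,S)])
print("scene cradle",proj(S,pts((*C[0],0),[[-.1,.062,.006],[-.1,-.062,.006]])))
np.savez("pose.npz",C=C[0],P=P[0])
k=6;im=cv2.resize(T["pixels"][170:265,218:350,::-1],None,fx=k,fy=k,interpolation=cv2.INTER_CUBIC)
for pose,B in((C[0],BASE),(P[0],PLATE)):
    cv2.polylines(im,[np.int32((hull(T,(*pose,0),B)-[218,170]+.5)*k)],True,(255,0,255),1)
i2=cv2.resize(S["pixels"][200:290,195:365,::-1],None,fx=4,fy=4,interpolation=cv2.INTER_CUBIC)
cv2.polylines(i2,[np.int32((hull(S,(*P[0],0),PLATE)-[195,200]+.5)*4)],True,(255,0,255),1)
cv2.polylines(i2,[np.int32((hull(S,(*C[0],0),BASE)-[195,200]+.5)*4)],True,(255,0,255),1)
im=cv2.resize(im,None,fx=.42,fy=.42) if 0 else im[:,:]
o=np.zeros((600,800,3),np.uint8); o[:570,:792]=im; cv2.imwrite("pics/f1.png",o); cv2.imwrite("pics/f2.png",i2)
E
```

```text
[[0.4834201  0.32590026 0.006     ]
 [0.69974351 0.30165117 0.006     ]
 [0.69345785 0.17686169 0.006     ]
 [0.47015477 0.20132137 0.006     ]]
[[ 0.52641908 -0.00225413  0.012     ]
 [ 0.50679481 -0.08226576  0.012     ]
 [ 0.42146703 -0.05935334  0.012     ]
 [ 0.44092098  0.01806164  0.012     ]]
[np.float64(0.5737749715100617), np.float64(0.2528818059944537), np.float64(-0.11163043778453177)] [np.float64(0.4739004744687123), np.float64(-0.03145289575357005), np.float64(-0.2332901804298146)]
cradle (array([ 0.57439359,  0.25385709, -0.12083559]), np.float64(6.987670045413164e-06), 409)
pallet (array([ 0.47440792, -0.03284838, -0.22991847]), np.float64(0.10022871898911437), 206)
pallet (array([ 0.47452933, -0.02802146, -0.27556204]), np.float64(0.100005985572174), 187)
pallet (array([ 0.47475183, -0.0306117 , -0.225972  ]), np.float64(0.19998947201310105), 393)
grip proj [array([[329.93505228, 249.22772708],
       [329.43822623, 249.45621781]]), array([[344.05057614, 211.66305484],
       [343.56649304, 216.29837571]])]
scene cradle [[238.89628526 280.39718787]
 [281.11235064 263.56463431]]
```

View pics/f1.png

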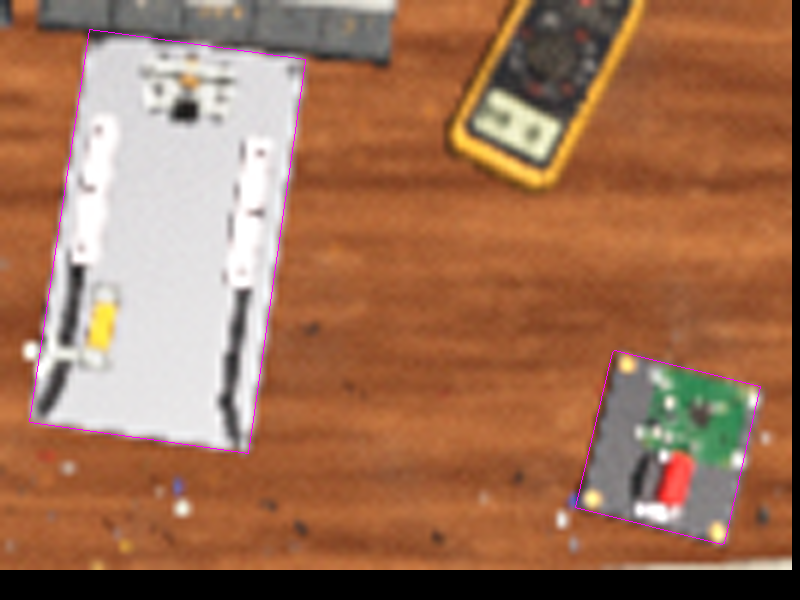

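The fits lie on the visible outlines: cradle at (0.574, 0.254, yaw −0.121), pallet at about (0.4747, −0.0315, yaw −0.23). I'll move above the grip.

Emit:
drive_tool --increments '[{"tx": 0.33, "ty": -0.9, "rz": 0.11, "fingers": -1}, {"tx": 0.33, "ty": -0.9, "rz": 0.11, "fingers": -1}, {"tx": 0.33, "ty": -0.9, "rz": 0.11, "fingers": -1}, {"tx": 0.33, "ty": -0.9, "rz": 0.11, "fingers": -1}, {"tx": 0.33, "ty": -0.9, "rz": 0.11, "fingers": -1}, {"tx": 0.33, "ty": -0.9, "rz": 0.11, "fingers": -1}, {"tx": 0.33, "ty": -0.9, "rz": 0.11, "fingers": -1}, {"tx": 0.33, "ty": -0.9, "rz": 0.11, "fingers": -1}, {"tx": 0.33, "ty": -0.9, "rz": 0.11, "fingers": -1}, {"tx": 0.33, "ty": -0.9, "rz": 0.11, "fingers": -1}, {"tx": 0.33, "ty": -0.9, "rz": 0.11, "fingers": -1}, {"tx": 0.33, "ty": -0.9, "rz": 0.11, "fingers": -1}, {"tx": 0.33, "ty": -0.9, "rz": 0.11, "fingers": -1}, {"tx": 0.33, "ty": -0.9, "rz": 0.11, "fingers": -1}, {"tx": 0.33, "ty": -0.9, "rz": 0.11, "fingers": -1}, {"tx": 0.33, "ty": -0.9, "rz": 0.11, "fingers": -1}, {"tx": 0.33, "ty": -0.9, "rz": 0.11, "fingers": -1}, {"tx": 0.33, "ty": -0.9, "rz": 0.11, "fingers": -1}, {"tx": 0.33, "ty": -0.9, "rz": 0.11, "fingers": -1}, {"fingers": -1}]'

```text
validation failed for argument at $.in...
```

Emit:
drive_tool --increments '[{"rx": 0, "ry": 0, "rz": 0.11, "tx": 0.33, "ty": -0.9, "tz": 0, "fingers": -1}, {"rx": 0, "ry": 0, "rz": 0.11, "tx": 0.33, "ty": -0.9, "tz": 0, "fingers": -1}]'

```text
clock: 1.2
tcp_pos: [0.2738, 0.4615, 0.2386]
orientation: [[-0.908, 0.419, -0.0], [0.419, 0.908, -0.0], [-0.0, -0.0, -1.0]]
force: [1.3, 0.1, 0.4]
gripper_width: 0.088
finger_force: 0.0
```

Emit:
drive_tool --increments '[{"rx": 0, "ry": 0, "rz": 0.107, "tx": 0.332, "ty": -0.905, "tz": 0, "fingers": -1}, {"rx": 0, "ry": 0, "rz": 0.107, "tx": 0.332, "ty": -0.905, "tz": 0, "fingers": -1}, {"rx": 0, "ry": 0, "rz": 0.107, "tx": 0.332, "ty": -0.905, "tz": 0, "fingers": -1}, {"rx": 0, "ry": 0, "rz": 0.107, "tx": 0.332, "ty": -0.905, "tz": 0, "fingers": -1}, {"rx": 0, "ry": 0, "rz": 0.107, "tx": 0.332, "ty": -0.905, "tz": 0, "fingers": -1}, {"rx": 0, "ry": 0, "rz": 0.107, "tx": 0.332, "ty": -0.905, "tz": 0, "fingers": -1}, {"rx": 0, "ry": 0, "rz": 0.107, "tx": 0.332, "ty": -0.905, "tz": 0, "fingers": -1}, {"rx": 0, "ry": 0, "rz": 0.107, "tx": 0.332, "ty": -0.905, "tz": 0, "fingers": -1}, {"rx": 0, "ry": 0, "rz": 0.107, "tx": 0.332, "ty": -0.905, "tz": 0, "fingers": -1}, {"rx": 0, "ry": 0, "rz": 0.107, "tx": 0.332, "ty": -0.905, "tz": 0, "fingers": -1}, {"rx": 0, "ry": 0, "rz": 0.107, "tx": 0.332, "ty": -0.905, "tz": 0, "fingers": -1}, {"rx": 0, "ry": 0, "rz": 0.107, "tx": 0.332, "ty": -0.905, "tz": 0, "fingers": -1}, {"rx": 0, "ry": 0, "rz": 0.107, "tx": 0.332, "ty": -0.905, "tz": 0, "fingers": -1}, {"rx": 0, "ry": 0, "rz": 0.107, "tx": 0.332, "ty": -0.905, "tz": 0, "fingers": -1}, {"rx": 0, "ry": 0, "rz": 0.107, "tx": 0.332, "ty": -0.905, "tz": 0, "fingers": -1}, {"rx": 0, "ry": 0, "rz": 0.107, "tx": 0.332, "ty": -0.905, "tz": 0, "fingers": -1}, {"rx": 0, "ry": 0, "rz": 0.107, "tx": 0.332, "ty": -0.905, "tz": 0, "fingers": -1}, {"rx": 0, "ry": 0, "rz": 0.107, "tx": 0.332, "ty": -0.905, "tz": 0, "fingers": -1}, {"rx": 0, "ry": 0, "rz": 0, "tx": 0, "ty": 0, "tz": 0, "fingers": -1}]'

```text
clock: 3.1
tcp_pos: [0.4542, -0.0296, 0.2389]
orientation: [[-0.972, 0.234, 0.001], [0.234, 0.972, -0.001], [-0.001, -0.001, -1.0]]
force: [0.3, -0.0, -0.4]
gripper_width: 0.0878
finger_force: 0.0
```

```bash
python3 - <<'E'
from h import *
from bench import eyes
T,dt=pickle.load(open("top0.pkl","rb")); S=eyes.get_image("scene"); pickle.dump(S,open("S1.pkl","wb"))
z=np.load("pose.npz"); print(z["C"])
for v in ([S],[T,S]): print(fit(v,z["C"],BASE,0))
x=fit([S],z["C"],BASE,0)[0]
i2=cv2.resize(S["pixels"][140:290,195:395,::-1],None,fx=4,fy=4,interpolation=cv2.INTER_CUBIC)
cv2.polylines(i2,[np.int32((hull(S,(*x,0),BASE)-[195,140]+.5)*4)],True,(255,0,255),1)
cv2.imwrite("pics/f3.png",i2)
E
```

```text
[ 0.57439359  0.25385709 -0.12083559]
(array([ 0.58010697,  0.25294246, -0.1326534 ]), np.float64(0.19999727675506535), 387)
(array([ 0.57594796,  0.25350377, -0.12633631]), np.float64(0.10469683420261564), 807)
```

View pics/f3.png

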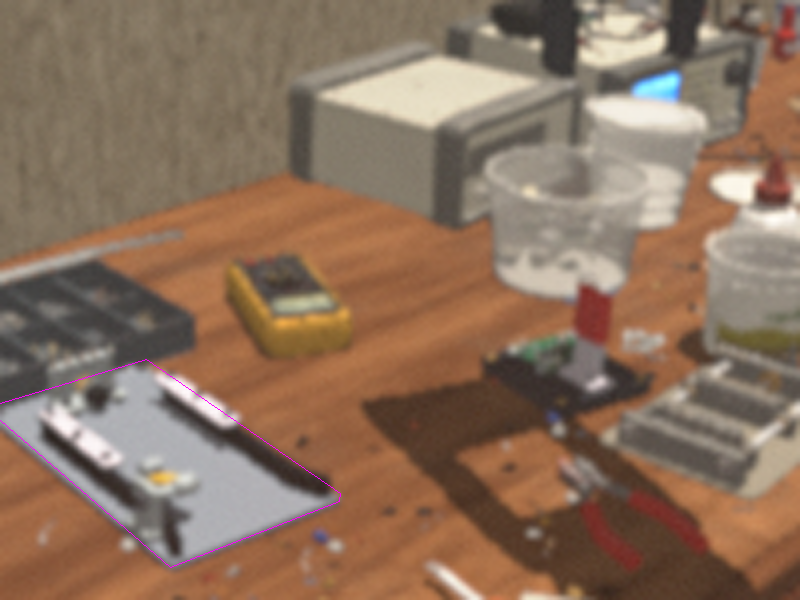

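Emit:
drive_tool --increments '[{"rx": 0, "ry": 0, "rz": 0, "tx": 0, "ty": 0.1, "tz": -0.9, "fingers": -1}, {"rx": 0, "ry": 0, "rz": 0, "tx": 0, "ty": 0, "tz": -0.9, "fingers": -1}, {"rx": 0, "ry": 0, "rz": 0, "tx": 0, "ty": 0, "tz": -0.9, "fingers": -1}, {"rx": 0, "ry": 0, "rz": 0, "tx": 0, "ty": 0, "tz": -0.9, "fingers": -1}, {"rx": 0, "ry": 0, "rz": 0, "tx": 0, "ty": 0, "tz": -0.9, "fingers": -1}, {"rx": 0, "ry": 0, "rz": 0, "tx": 0, "ty": 0, "tz": -0.9, "fingers": -1}, {"rx": 0, "ry": 0, "rz": 0, "tx": 0, "ty": 0, "tz": -0.9, "fingers": -1}, {"rx": 0, "ry": 0, "rz": 0, "tx": 0, "ty": 0, "tz": 0, "fingers": -1}, {"rx": 0, "ry": 0, "rz": 0, "tx": 0, "ty": 0, "tz": 0, "fingers": -1}]'

```text
clock: 4.05
tcp_pos: [0.4528, -0.0231, 0.05]
orientation: [[-0.973, 0.23, -0.001], [0.23, 0.973, 0.0], [0.001, 0.0, -1.0]]
force: [0.2, 0.4, 0.0]
gripper_width: 0.088
finger_force: 0.0
```

The scene view confirms the cradle outline (crop 0–340, 360–565), the grip is upright, and only a low tray stands behind the cradle. I'll close on the grip.

Emit:
drive_tool --increments '[{"rx": 0, "ry": 0, "rz": 0, "tx": 0, "ty": -0.08, "tz": 0, "fingers": 0}, {"rx": 0, "ry": 0, "rz": 0, "tx": 0, "ty": 0, "tz": 0, "fingers": 0.5}, {"rx": 0, "ry": 0, "rz": 0, "tx": 0, "ty": 0, "tz": 0, "fingers": 0.7}, {"rx": 0, "ry": 0, "rz": 0, "tx": 0, "ty": 0, "tz": 0, "fingers": 1}, {"rx": 0, "ry": 0, "rz": 0, "tx": 0, "ty": 0, "tz": 0, "fingers": 1}, {"rx": 0, "ry": 0, "rz": 0, "tx": 0, "ty": 0, "tz": 0, "fingers": 1}, {"rx": 0, "ry": 0, "rz": 0, "tx": 0, "ty": 0, "tz": 0, "fingers": 1}, {"rx": 0, "ry": 0, "rz": 0, "tx": 0, "ty": 0, "tz": 0, "fingers": 1}]' --grip_force 25

```text
clock: 4.85
tcp_pos: [0.4532, -0.0263, 0.0497]
orientation: [[-0.973, 0.231, -0.0], [0.231, 0.973, 0.0], [0.0, -0.0, -1.0]]
force: [0.4, -0.4, -0.4]
gripper_width: 0.0259
finger_force: 0.0
```

Emit:
drive_tool --increments '[{"rx": 0, "ry": 0, "rz": 0, "tx": 0, "ty": 0, "tz": 0, "fingers": 1}, {"rx": 0, "ry": 0, "rz": 0, "tx": 0, "ty": 0, "tz": 0, "fingers": 1}, {"rx": 0, "ry": 0, "rz": 0, "tx": 0, "ty": 0, "tz": 0, "fingers": 1}, {"rx": 0, "ry": 0, "rz": 0, "tx": 0, "ty": 0, "tz": 0, "fingers": 1}, {"rx": 0, "ry": 0, "rz": 0, "tx": 0, "ty": 0, "tz": 0, "fingers": 1}]' --grip_force 25

```text
clock: 5.35
tcp_pos: [0.4531, -0.0262, 0.0496]
orientation: [[-0.973, 0.231, -0.0], [0.231, 0.973, 0.0], [0.0, 0.0, -1.0]]
force: [0.2, 1.2, -0.5]
gripper_width: 0.0116
finger_force: 25.0
```

```bash
python3 - <<'E'
from h import *
from scipy.optimize import least_squares
T,_=pickle.load(open("top0.pkl","rb")); S0,_=pickle.load(open("scene0.pkl","rb")); S1=pickle.load(open("S1.pkl","rb"))
def fitxy(p,x0,B,yaw,zs=0):
    x=np.array(x0[:2])
    for i in range(12):
        e=edges(p,(*x,yaw,0),B,3 if i<4 else 1.5)
        f=lambda x:np.array([cv2.pointPolygonTest(hull(p,(*x,yaw,0),B).astype(np.float32),(float(u),float(v)),True) for u,v in e])
        x=least_squares(f,x,loss="soft_l1",f_scale=.3,x_scale=.01,diff_step=1e-4).x
    return x
P0=[.4747,-.0305]; C0=[.575,.2535]
for n,p in (("T",T),("S0",S0),("S1",S1)):
    print(n,"pallet",fitxy(p,P0,PLATE,-.233))
    if n!="S0":
        for yw in(-.118,-.122,-.126,-.13): print("  cradle",yw,fitxy(p,C0,BASE,yw))
c,s=np.cos(-.233),np.sin(-.233); print("true pallet if x ok",.4531+.022*c,-.0262+.022*s)
E
```

```text
T pallet [ 0.47426529 -0.03274312]
  cradle -0.118 [0.57443618 0.25381723]
  cradle -0.122 [0.57442805 0.25393054]
  cradle -0.126 [0.57445924 0.25395511]
  cradle -0.13 [0.57446472 0.25403406]
S0 pallet [ 0.47500867 -0.02861924]
S1 pallet [ 0.47428743 -0.02936125]
  cradle -0.118 [0.58035321 0.25271708]
  cradle -0.122 [0.58039993 0.25271394]
  cradle -0.126 [0.58032914 0.25283672]
  cradle -0.13 [0.58033835 0.25289871]
true pallet if x ok 0.47450551780323386 -0.03127974483369367
```

Emit:
drive_tool --increments '[{"rx": 0, "ry": 0, "rz": 0, "tx": 0, "ty": 0, "tz": 0.5, "fingers": 1}, {"rx": 0, "ry": 0, "rz": 0, "tx": 0, "ty": 0, "tz": 0.8, "fingers": 1}, {"rx": 0, "ry": 0, "rz": 0, "tx": 0, "ty": 0, "tz": 0.8, "fingers": 1}, {"rx": 0, "ry": 0, "rz": 0, "tx": 0, "ty": 0, "tz": 0.4, "fingers": 1}, {"rx": 0, "ry": 0, "rz": 0, "tx": 0, "ty": 0, "tz": 0, "fingers": 1}, {"rx": 0, "ry": 0, "rz": 0, "tx": 0, "ty": 0, "tz": 0, "fingers": 1}]' --grip_force 30

```text
clock: 5.95
tcp_pos: [0.4527, -0.0261, 0.1239]
orientation: [[-0.973, 0.231, -0.001], [0.231, 0.973, 0.0], [0.001, 0.0, -1.0]]
force: [0.2, 1.3, -3.1]
gripper_width: 0.0116
finger_force: 30.0
```

Emit:
drive_tool --increments '[{"rx": 0, "ry": 0, "rz": 0.088, "tx": -0.135, "ty": 0.835, "tz": 0, "fingers": 1}, {"rx": 0, "ry": 0, "rz": 0.088, "tx": -0.135, "ty": 0.835, "tz": 0, "fingers": 1}, {"rx": 0, "ry": 0, "rz": 0.088, "tx": -0.135, "ty": 0.835, "tz": 0, "fingers": 1}, {"rx": 0, "ry": 0, "rz": 0.088, "tx": -0.135, "ty": 0.835, "tz": 0, "fingers": 1}, {"rx": 0, "ry": 0, "rz": 0.088, "tx": -0.135, "ty": 0.835, "tz": 0, "fingers": 1}, {"rx": 0, "ry": 0, "rz": 0.088, "tx": -0.135, "ty": 0.835, "tz": 0, "fingers": 1}, {"rx": 0, "ry": 0, "rz": 0.088, "tx": -0.135, "ty": 0.835, "tz": 0, "fingers": 1}, {"rx": 0, "ry": 0, "rz": 0.088, "tx": -0.135, "ty": 0.835, "tz": 0, "fingers": 1}, {"rx": 0, "ry": 0, "rz": 0.088, "tx": -0.135, "ty": 0.835, "tz": 0, "fingers": 1}, {"rx": 0, "ry": 0, "rz": 0.088, "tx": -0.135, "ty": 0.835, "tz": -0.3, "fingers": 1}, {"rx": 0, "ry": 0, "rz": 0.088, "tx": -0.135, "ty": 0.835, "tz": -0.5, "fingers": 1}, {"rx": 0, "ry": 0, "rz": 0.088, "tx": -0.135, "ty": 0.835, "tz": -0.6, "fingers": 1}, {"rx": 0, "ry": 0, "rz": 0, "tx": 0, "ty": 0, "tz": -0.6, "fingers": 1}, {"rx": 0, "ry": 0, "rz": 0, "tx": 0, "ty": 0, "tz": -0.1, "fingers": 1}, {"rx": 0, "ry": 0, "rz": 0, "tx": 0, "ty": 0, "tz": 0, "fingers": 1}, {"rx": 0, "ry": 0, "rz": 0, "tx": 0, "ty": 0, "tz": 0, "fingers": 1}]' --grip_force 30

```text
clock: 7.55
tcp_pos: [0.4049, 0.2739, 0.0618]
orientation: [[-0.992, 0.123, -0.0], [0.123, 0.992, -0.0], [0.0, -0.0, -1.0]]
force: [0.0, -0.6, -2.7]
gripper_width: 0.0117
finger_force: 30.0
```

```bash
python3 - <<'E'
from h import *
from bench import eyes
o=np.zeros((600,800,3),np.uint8)
C=(.5747,.2535,-.122,0); g=(.4049,.2739); yaw=-.1233
P=(g[0]+.022*np.cos(yaw),g[1]+.022*np.sin(yaw),yaw,.0121)
for n in("top","scene"):
    p=eyes.get_image(n); pickle.dump(p,open(n+"2.pkl","wb"))
    x0,y0,w,h,k=(218,170,60,98,6) if n=="top" else (205,215,100,120,4)
    i=cv2.resize(p["pixels"][y0:y0+h,x0:x0+w,::-1],None,fx=k,fy=k,interpolation=cv2.INTER_CUBIC)
    for pose,B,c in((C,BASE,(255,0,255)),(P,PLATE,(0,255,255))):
        cv2.polylines(i,[np.int32((hull(p,pose,B)-[x0,y0]+.5)*k)],True,c,1)
    if n=="top": o[:588,:360]=i
    else: o[:480,380:780]=i
cv2.imwrite("pics/g1.png",o)
E
```

```text
(no output)
```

View pics/g1.png

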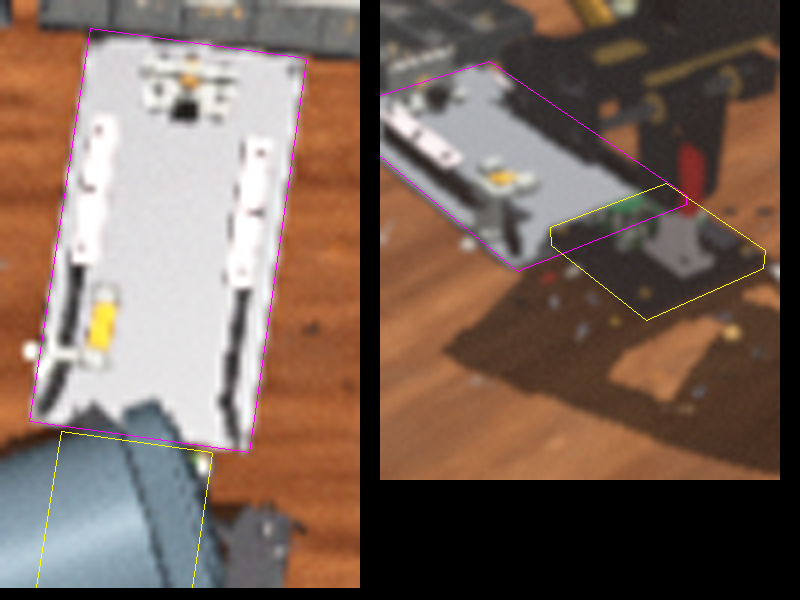

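The pallet hovers level in front of the mouth: the yellow prediction is on the plate at scene crop (550–765, 183–320) and the outlines agree within about 1 px. I'll measure the residual offset in the scene camera.

```bash
python3 - <<'E'
from h import *
S=pickle.load(open("scene2.pkl","rb")); S1=pickle.load(open("S1.pkl","rb")); T=pickle.load(open("top2.pkl","rb"))
g=(.4049,.2739); yaw=-.1233
P=np.array((g[0]+.022*np.cos(yaw),g[1]+.022*np.sin(yaw),yaw,.0121))
C=np.array((.5747,.2535,-.122,0))
def offs(p,pose,B,pairs,rng=(.1,.9),w=2.5):
    I=cv2.GaussianBlur(p["pixels"].astype(np.float32),(0,0),.7)
    for name,a,b,nrm in pairs:
        A,Bq,An=proj(p,pts(pose,[a,b,np.add(a,np.multiply(nrm,.001))])); 
        s=np.arange(-4,4.01,.1); mm=np.add
        res=[]
        for f in np.linspace(*rng,25):
            q3=np.array(a)+f*(np.array(b)-a)+s[:,None]*np.array(nrm)*.002   # ±8mm
            q=proj(p,pts(pose,q3)); v=np.stack([map_coordinates(I[...,c],[q[:,1],q[:,0]],order=1) for c in range(3)])
            G=np.linalg.norm(np.gradient(v,axis=1),axis=0)*np.exp(-s**2/8); k=G.argmax(); res.append((s[k]*2))
        print(name,"median off mm",np.median(res).round(2),"iqr",np.percentile(res,[25,75]).round(2),"px/mm",(np.linalg.norm(An-A)).round(2))
print("scene pallet");offs(S,P,PLATE,[("left(+y) bottom",(-.045,.042,0),(.045,.042,0),(0,1,0)),("front top",(.045,-.042,.012),(.045,.042,.012),(1,0,0)),("left top",(-.045,.042,.012),(.045,.042,.012),(0,1,0))])
for p in(S,S1):
    print("scene cradle");offs(p,C,BASE,[("left bottom",(-.1,.062,0),(.126,.062,0),(0,1,0)),("mouth bottom",(-.1,-.062,0),(-.1,.062,0),(-1,0,0))],(.1,.6))
    offs(p,C,BASE,[("right top",(-.1,-.062,.006),(.126,-.062,.006),(0,-1,0))],(.05,.5))
print("top cradle");offs(T,C,BASE,[("left",(-.1,.062,.006),(.126,.062,.006),(0,1,0)),("right",(-.1,-.062,.0),(.126,-.062,.0),(0,-1,0))])
E
```

```text
scene pallet
left(+y) bottom median off mm 0.4 iqr [0.  0.6] px/mm 0.41
front top median off mm 0.0 iqr [-0.6  0.6] px/mm 0.31
left top median off mm 4.8 iqr [-1.   5.8] px/mm 0.41
scene cradle
left bottom median off mm 0.0 iqr [-0.2  0.4] px/mm 0.39
mouth bottom median off mm 1.2 iqr [0.4 2.2] px/mm 0.31
right top median off mm -0.4 iqr [-1.2  2.6] px/mm 0.34
scene cradle
left bottom median off mm 0.2 iqr [-0.2  0.6] px/mm 0.39
mouth bottom median off mm -2.0 iqr [-3.  -1.4] px/mm 0.31
right top median off mm -0.8 iqr [-1.  -0.2] px/mm 0.34
top cradle
left median off mm 0.0 iqr [0.  0.2] px/mm 0.3
right median off mm 0.0 iqr [0. 0.] px/mm 0.3
```

Emit:
drive_tool --increments '[{"rx": 0, "ry": 0, "rz": 0, "tx": 0, "ty": 0.013, "tz": -0.16, "fingers": 1}, {"rx": 0, "ry": 0, "rz": 0, "tx": 0, "ty": 0, "tz": 0, "fingers": 1}, {"rx": 0, "ry": 0, "rz": 0, "tx": 0.165, "ty": -0.02, "tz": 0, "fingers": 1}, {"rx": 0, "ry": 0, "rz": 0, "tx": 0.165, "ty": -0.02, "tz": 0, "fingers": 1}, {"rx": 0, "ry": 0, "rz": 0, "tx": 0.165, "ty": -0.02, "tz": 0, "fingers": 1}, {"rx": 0, "ry": 0, "rz": 0, "tx": 0.165, "ty": -0.02, "tz": 0, "fingers": 1}, {"rx": 0, "ry": 0, "rz": 0, "tx": 0.165, "ty": -0.02, "tz": 0, "fingers": 1}, {"rx": 0, "ry": 0, "rz": 0, "tx": 0.165, "ty": -0.02, "tz": 0, "fingers": 1}, {"rx": 0, "ry": 0, "rz": 0, "tx": 0.165, "ty": -0.02, "tz": 0, "fingers": 1}, {"rx": 0, "ry": 0, "rz": 0, "tx": 0, "ty": 0, "tz": 0, "fingers": 1}]' --grip_force 30

```text
clock: 8.65
tcp_pos: [0.4401, 0.2705, 0.057]
orientation: [[-0.992, 0.123, 0.001], [0.123, 0.992, 0.0], [-0.001, 0.0, -1.0]]
force: [-0.0, -0.7, -2.8]
gripper_width: 0.0115
finger_force: 30.0
```

Emit:
drive_tool --increments '[{"rx": 0, "ry": 0, "rz": 0, "tx": 0.132, "ty": -0.02, "tz": -0.015, "fingers": 1}, {"rx": 0, "ry": 0, "rz": 0, "tx": 0.132, "ty": -0.02, "tz": 0, "fingers": 1}, {"rx": 0, "ry": 0, "rz": 0, "tx": 0.132, "ty": -0.018, "tz": 0, "fingers": 1}, {"rx": 0, "ry": 0, "rz": 0, "tx": 0, "ty": 0, "tz": 0, "fingers": 1}]' --grip_force 30

```text
clock: 9.05
tcp_pos: [0.4518, 0.2688, 0.0566]
orientation: [[-0.992, 0.122, 0.001], [0.122, 0.992, 0.0], [-0.001, 0.0, -1.0]]
force: [0.5, 1.4, -4.1]
gripper_width: 0.0116
finger_force: 30.0
```

Emit:
drive_tool --increments '[{"rx": 0, "ry": 0, "rz": 0, "tx": 0.132, "ty": -0.016, "tz": 0, "fingers": 1}, {"rx": 0, "ry": 0, "rz": 0, "tx": 0.132, "ty": -0.016, "tz": 0, "fingers": 1}, {"rx": 0, "ry": 0, "rz": 0, "tx": 0.132, "ty": -0.016, "tz": 0, "fingers": 1}, {"rx": 0, "ry": 0, "rz": 0, "tx": 0, "ty": 0, "tz": 0, "fingers": 1}]' --grip_force 30

```text
clock: 9.45
tcp_pos: [0.4631, 0.2674, 0.0563]
orientation: [[-0.992, 0.122, -0.001], [0.122, 0.992, 0.0], [0.001, 0.0, -1.0]]
force: [-0.4, 3.6, -4.3]
gripper_width: 0.0119
finger_force: 30.0
```

Emit:
drive_tool --increments '[{"rx": 0, "ry": 0, "rz": 0, "tx": 0, "ty": 0.025, "tz": 0, "fingers": 1}, {"rx": 0, "ry": 0, "rz": 0, "tx": 0, "ty": 0, "tz": 0, "fingers": 1}]' --grip_force 30

```text
clock: 9.65
tcp_pos: [0.463, 0.2677, 0.0563]
orientation: [[-0.993, 0.122, -0.0], [0.122, 0.993, -0.001], [0.0, -0.001, -1.0]]
force: [-1.0, -0.3, -5.5]
gripper_width: 0.0118
finger_force: 30.0
```

```bash
python3 -c "
from bench import monitor
s=monitor.get_state();print(s['force'],s['torque'],s['tcp_pos'])"
```

```text
[-1.01920206 -0.34538675 -5.47032043] [ 0.11459008  0.26288975 -0.01818172] [0.46298907 0.26774084 0.05626144]
```

Emit:
drive_tool --increments '[{"rx": 0, "ry": 0, "rz": 0, "tx": 0.099, "ty": -0.012, "tz": 0, "fingers": 1}, {"rx": 0, "ry": 0, "rz": 0, "tx": 0.099, "ty": -0.012, "tz": 0, "fingers": 1}, {"rx": 0, "ry": 0, "rz": 0, "tx": 0.099, "ty": -0.012, "tz": 0, "fingers": 1}, {"rx": 0, "ry": 0, "rz": 0, "tx": 0.099, "ty": -0.012, "tz": 0, "fingers": 1}, {"rx": 0, "ry": 0, "rz": 0, "tx": 0, "ty": 0, "tz": 0, "fingers": 1}]' --grip_force 30

```text
clock: 10.15
tcp_pos: [0.4758, 0.2665, 0.0567]
orientation: [[-0.992, 0.123, 0.001], [0.123, 0.992, 0.0], [-0.001, 0.0, -1.0]]
force: [1.2, 0.5, -5.0]
gripper_width: 0.0119
finger_force: 30.0
```

Emit:
drive_tool --increments '[{"rx": 0, "ry": 0, "rz": 0, "tx": 0.099, "ty": -0.012, "tz": 0, "fingers": 1}, {"rx": 0, "ry": 0, "rz": 0, "tx": 0.099, "ty": -0.012, "tz": 0, "fingers": 1}, {"rx": 0, "ry": 0, "rz": 0, "tx": 0.099, "ty": -0.012, "tz": 0, "fingers": 1}, {"rx": 0, "ry": 0, "rz": 0, "tx": 0.099, "ty": -0.012, "tz": 0, "fingers": 1}, {"rx": 0, "ry": 0, "rz": 0, "tx": 0, "ty": 0, "tz": 0, "fingers": 1}]' --grip_force 30

```text
clock: 10.65
tcp_pos: [0.4875, 0.2652, 0.0566]
orientation: [[-0.992, 0.122, 0.001], [0.122, 0.992, 0.0], [-0.001, 0.0, -1.0]]
force: [0.9, -0.3, -4.1]
gripper_width: 0.0115
finger_force: 30.0
```

Emit:
drive_tool --increments '[{"rx": 0, "ry": 0, "rz": 0, "tx": 0.132, "ty": -0.018, "tz": 0, "fingers": 1}, {"rx": 0, "ry": 0, "rz": 0, "tx": 0.132, "ty": -0.018, "tz": 0, "fingers": 1}, {"rx": 0, "ry": 0, "rz": 0, "tx": 0.132, "ty": -0.018, "tz": 0, "fingers": 1}, {"rx": 0, "ry": 0, "rz": 0, "tx": 0.132, "ty": -0.018, "tz": 0, "fingers": 1}, {"rx": 0, "ry": 0, "rz": 0, "tx": 0, "ty": 0, "tz": 0, "fingers": 1}]' --grip_force 30

```text
clock: 11.15
tcp_pos: [0.5035, 0.2629, 0.0566]
orientation: [[-0.992, 0.123, 0.001], [0.123, 0.992, 0.0], [-0.001, 0.0, -1.0]]
force: [1.1, 0.1, -3.7]
gripper_width: 0.0114
finger_force: 30.0
```

Emit:
drive_tool --increments '[{"rx": 0, "ry": 0, "rz": 0, "tx": 0.132, "ty": -0.017, "tz": 0, "fingers": 1}, {"rx": 0, "ry": 0, "rz": 0, "tx": 0.132, "ty": -0.017, "tz": 0, "fingers": 1}, {"rx": 0, "ry": 0, "rz": 0, "tx": 0.132, "ty": -0.017, "tz": 0, "fingers": 1}, {"rx": 0, "ry": 0, "rz": 0, "tx": 0.132, "ty": -0.017, "tz": 0, "fingers": 1}, {"rx": 0, "ry": 0, "rz": 0, "tx": 0, "ty": 0, "tz": 0, "fingers": 1}]' --grip_force 30

```text
clock: 11.65
tcp_pos: [0.5193, 0.2609, 0.0566]
orientation: [[-0.992, 0.123, 0.001], [0.123, 0.992, 0.0], [-0.001, 0.0, -1.0]]
force: [-0.1, 0.3, -4.2]
gripper_width: 0.0118
finger_force: 30.0
```

Emit:
drive_tool --increments '[{"rx": 0, "ry": 0, "rz": 0, "tx": 0.132, "ty": -0.016, "tz": 0, "fingers": 1}, {"rx": 0, "ry": 0, "rz": 0, "tx": 0.132, "ty": -0.016, "tz": 0, "fingers": 1}, {"rx": 0, "ry": 0, "rz": 0, "tx": 0.132, "ty": -0.016, "tz": 0, "fingers": 1}, {"rx": 0, "ry": 0, "rz": 0, "tx": 0.132, "ty": -0.016, "tz": 0, "fingers": 1}, {"rx": 0, "ry": 0, "rz": 0, "tx": 0.132, "ty": -0.016, "tz": 0, "fingers": 1}, {"rx": 0, "ry": 0, "rz": 0, "tx": 0.132, "ty": -0.016, "tz": 0, "fingers": 1}, {"rx": 0, "ry": 0, "rz": 0, "tx": 0, "ty": 0, "tz": 0, "fingers": 1}]' --grip_force 30

```text
clock: 12.35
tcp_pos: [0.543, 0.258, 0.0566]
orientation: [[-0.992, 0.122, 0.001], [0.122, 0.992, 0.0], [-0.001, 0.0, -1.0]]
force: [1.5, -0.5, -4.5]
gripper_width: 0.0118
finger_force: 30.0
```

Emit:
drive_tool --increments '[{"rx": 0, "ry": 0, "rz": 0, "tx": 0.132, "ty": -0.016, "tz": 0, "fingers": 1}, {"rx": 0, "ry": 0, "rz": 0, "tx": 0.132, "ty": -0.016, "tz": 0, "fingers": 1}, {"rx": 0, "ry": 0, "rz": 0, "tx": 0.132, "ty": -0.016, "tz": 0, "fingers": 1}, {"rx": 0, "ry": 0, "rz": 0, "tx": 0.132, "ty": -0.016, "tz": 0, "fingers": 1}, {"rx": 0, "ry": 0, "rz": 0, "tx": 0.132, "ty": -0.016, "tz": 0, "fingers": 1}, {"rx": 0, "ry": 0, "rz": 0, "tx": 0, "ty": 0, "tz": 0, "fingers": 1}]' --grip_force 30

```text
clock: 12.95
tcp_pos: [0.5628, 0.2556, 0.0566]
orientation: [[-0.992, 0.122, 0.001], [0.122, 0.992, 0.0], [-0.001, 0.0, -1.0]]
force: [-0.7, -0.3, -4.0]
gripper_width: 0.0117
finger_force: 30.0
```

Emit:
drive_tool --increments '[{"rx": 0, "ry": 0, "rz": 0, "tx": 0.099, "ty": -0.012, "tz": 0, "fingers": 1}, {"rx": 0, "ry": 0, "rz": 0, "tx": 0.099, "ty": -0.012, "tz": 0, "fingers": 1}, {"rx": 0, "ry": 0, "rz": 0, "tx": 0.099, "ty": -0.012, "tz": 0, "fingers": 1}, {"rx": 0, "ry": 0, "rz": 0, "tx": 0.099, "ty": -0.012, "tz": 0, "fingers": 1}, {"rx": 0, "ry": 0, "rz": 0, "tx": 0.066, "ty": -0.008, "tz": 0, "fingers": 1}, {"rx": 0, "ry": 0, "rz": 0, "tx": 0, "ty": 0, "tz": 0, "fingers": 1}]' --grip_force 30

```text
clock: 13.55
tcp_pos: [0.5764, 0.2539, 0.0565]
orientation: [[-0.992, 0.122, 0.001], [0.122, 0.992, -0.0], [-0.001, 0.0, -1.0]]
force: [0.9, 0.1, -3.4]
gripper_width: 0.0116
finger_force: 30.0
```

Emit:
drive_tool --increments '[{"rx": 0, "ry": 0, "rz": 0, "tx": 0.033, "ty": -0.004, "tz": 0, "fingers": 1}, {"rx": 0, "ry": 0, "rz": 0, "tx": 0.033, "ty": -0.004, "tz": 0, "fingers": 1}, {"rx": 0, "ry": 0, "rz": 0, "tx": 0.033, "ty": -0.004, "tz": 0, "fingers": 1}, {"rx": 0, "ry": 0, "rz": 0, "tx": 0, "ty": 0, "tz": 0, "fingers": 1}]' --grip_force 30

```text
clock: 13.95
tcp_pos: [0.5789, 0.2537, 0.0565]
orientation: [[-0.993, 0.122, 0.0], [0.122, 0.993, 0.0], [-0.0, 0.0, -1.0]]
force: [0.3, -0.4, -3.4]
gripper_width: 0.0118
finger_force: 30.0
```

Emit:
drive_tool --increments '[{"rx": 0, "ry": 0, "rz": 0, "tx": 0.033, "ty": -0.004, "tz": 0, "fingers": 1}, {"rx": 0, "ry": 0, "rz": 0, "tx": 0.033, "ty": -0.004, "tz": 0, "fingers": 1}, {"rx": 0, "ry": 0, "rz": 0, "tx": 0.033, "ty": -0.004, "tz": 0, "fingers": 1}, {"rx": 0, "ry": 0, "rz": 0, "tx": 0, "ty": 0, "tz": 0, "fingers": 1}]' --grip_force 30

```text
clock: 14.35
tcp_pos: [0.5822, 0.2533, 0.0566]
orientation: [[-0.992, 0.122, 0.0], [0.122, 0.992, 0.0], [-0.0, 0.0, -1.0]]
force: [0.4, -0.9, -3.3]
gripper_width: 0.0117
finger_force: 30.0
```

```bash
python3 - <<'E'
from h import *
from bench import eyes
S=eyes.get_image("scene"); cv2.imwrite("pics/c1.png",cv2.resize(S["pixels"][215:295,195:295,::-1],None,fx=6,fy=6,interpolation=cv2.INTER_CUBIC))
E
```

```text
(no output)
```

View pics/c1.png

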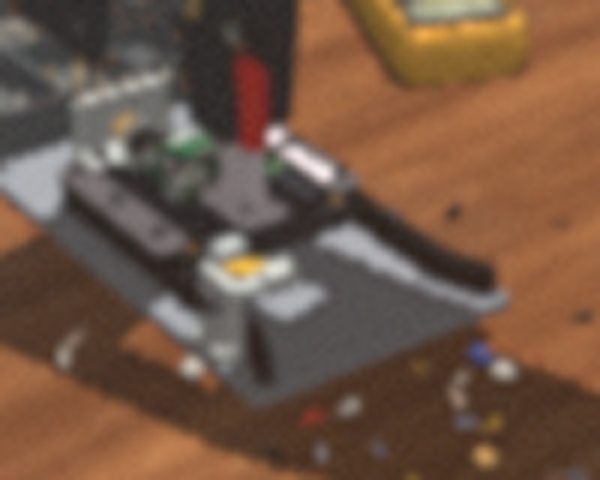

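The pallet is inside the strips, with its rear edge near the catch nose at crop (240,265). Continue in small steps to the buffer.

Emit:
drive_tool --increments '[{"rx": 0, "ry": 0, "rz": 0, "tx": 0.033, "ty": -0.004, "tz": 0, "fingers": 1}, {"rx": 0, "ry": 0, "rz": 0, "tx": 0.017, "ty": -0.002, "tz": 0, "fingers": 1}, {"rx": 0, "ry": 0, "rz": 0, "tx": 0, "ty": 0, "tz": 0, "fingers": 1}]' --grip_force 30

```text
clock: 14.7
tcp_pos: [0.5834, 0.2531, 0.0565]
orientation: [[-0.993, 0.122, 0.0], [0.122, 0.993, 0.0], [-0.0, 0.0, -1.0]]
force: [0.4, -0.4, -3.0]
gripper_width: 0.0118
finger_force: 30.0
```

Emit:
drive_tool --increments '[{"rx": 0, "ry": 0, "rz": 0, "tx": 0.02, "ty": -0.002, "tz": 0, "fingers": 1}, {"rx": 0, "ry": 0, "rz": 0, "tx": 0.013, "ty": -0.002, "tz": 0, "fingers": 1}, {"rx": 0, "ry": 0, "rz": 0, "tx": 0, "ty": 0, "tz": 0, "fingers": 1}]' --grip_force 30

```text
clock: 15.0
tcp_pos: [0.5844, 0.253, 0.0565]
orientation: [[-0.993, 0.122, 0.0], [0.122, 0.993, -0.0], [-0.0, -0.0, -1.0]]
force: [-0.6, 0.4, -3.8]
gripper_width: 0.0116
finger_force: 30.0
```

Emit:
drive_tool --increments '[{"rx": 0, "ry": 0, "rz": 0, "tx": 0.02, "ty": -0.003, "tz": 0, "fingers": 1}, {"rx": 0, "ry": 0, "rz": 0, "tx": 0.013, "ty": -0.001, "tz": 0, "fingers": 1}, {"rx": 0, "ry": 0, "rz": 0, "tx": 0, "ty": 0, "tz": 0, "fingers": 1}]'

```text
clock: 15.3
tcp_pos: [0.5854, 0.2529, 0.0565]
orientation: [[-0.993, 0.122, 0.0], [0.122, 0.993, 0.0], [-0.0, 0.0, -1.0]]
force: [-0.0, 0.1, -3.6]
gripper_width: 0.0115
finger_force: 30.0
```

Emit:
drive_tool --increments '[{"rx": 0, "ry": 0, "rz": 0, "tx": 0.02, "ty": -0.003, "tz": 0, "fingers": 1}, {"rx": 0, "ry": 0, "rz": 0, "tx": 0.013, "ty": -0.001, "tz": 0, "fingers": 1}, {"rx": 0, "ry": 0, "rz": 0, "tx": 0, "ty": 0, "tz": 0, "fingers": 1}]'

```text
clock: 15.6
tcp_pos: [0.5864, 0.2527, 0.0565]
orientation: [[-0.993, 0.122, 0.0], [0.122, 0.993, 0.0], [-0.0, 0.0, -1.0]]
force: [-0.2, -0.2, -3.5]
gripper_width: 0.0116
finger_force: 30.0
```

Emit:
drive_tool --increments '[{"rx": 0, "ry": 0, "rz": 0, "tx": 0.02, "ty": -0.003, "tz": 0, "fingers": 1}, {"rx": 0, "ry": 0, "rz": 0, "tx": 0.013, "ty": -0.001, "tz": 0, "fingers": 1}, {"rx": 0, "ry": 0, "rz": 0, "tx": 0, "ty": 0, "tz": 0, "fingers": 1}]'

```text
clock: 15.9
tcp_pos: [0.5869, 0.2527, 0.0564]
orientation: [[-0.993, 0.122, -0.001], [0.122, 0.993, -0.0], [0.001, -0.0, -1.0]]
force: [-2.5, -0.0, -2.5]
gripper_width: 0.012
finger_force: 30.0
```

Emit:
drive_tool --increments '[{"rx": 0, "ry": 0, "rz": 0, "tx": 0.012, "ty": -0.001, "tz": 0, "fingers": 1}, {"rx": 0, "ry": 0, "rz": 0, "tx": 0, "ty": 0, "tz": 0, "fingers": 1}]'

```text
clock: 16.1
tcp_pos: [0.5872, 0.2527, 0.0564]
orientation: [[-0.993, 0.122, -0.001], [0.122, 0.993, -0.0], [0.001, -0.0, -1.0]]
force: [-3.5, 0.2, -1.4]
gripper_width: 0.0119
finger_force: 30.0
```

Emit:
drive_tool --increments '[{"rx": 0, "ry": 0, "rz": 0, "tx": 0.01, "ty": -0.001, "tz": 0, "fingers": 1}, {"rx": 0, "ry": 0, "rz": 0, "tx": 0, "ty": 0, "tz": 0, "fingers": 1}]'

```text
clock: 16.3
tcp_pos: [0.5874, 0.2527, 0.0564]
orientation: [[-0.993, 0.122, -0.001], [0.122, 0.993, -0.0], [0.001, -0.0, -1.0]]
force: [-5.4, 0.3, -0.0]
gripper_width: 0.0114
finger_force: 30.0
```

```bash
python3 - <<'E'
from h import *
from bench import eyes
S=eyes.get_image("scene"); pickle.dump(S,open("S5.pkl","wb"))
P=[("start",pickle.load(open("S1.pkl","rb"))),("hover",pickle.load(open("scene2.pkl","rb"))),("now",S)]
o=np.zeros((480,780,3),np.uint8)
for j,(n,p) in enumerate(P):
    I=p["pixels"].astype(float); R_=slice(250,282),slice(222,255)
    w=np.clip(np.minimum(I[...,0],I[...,1])/np.maximum(I.max(2),1)-I[...,2]/np.maximum(I.max(2),1)-.3,0,1)*(I[...,1]>90)
    w=w[R_]; y,x=np.mgrid[R_]; print(n,w.sum(),(w*x).sum()/w.sum(),(w*y).sum()/w.sum())
    if j!=1: o[:480,(j//2)*390:(j//2)*390+390]=cv2.resize(p["pixels"][240:288,217:256,::-1],None,fx=10,fy=10,interpolation=cv2.INTER_CUBIC)
cv2.imwrite("pics/c2.png",o)
E
```

```text
start 0.6971792551719216 234.74628520583647 258.9925510252903
hover 0.7324799294377753 234.7353161401285 259.00397797908533
now 1.1377175901915524 235.14452555557278 258.78021819697625
```

View pics/c2.png

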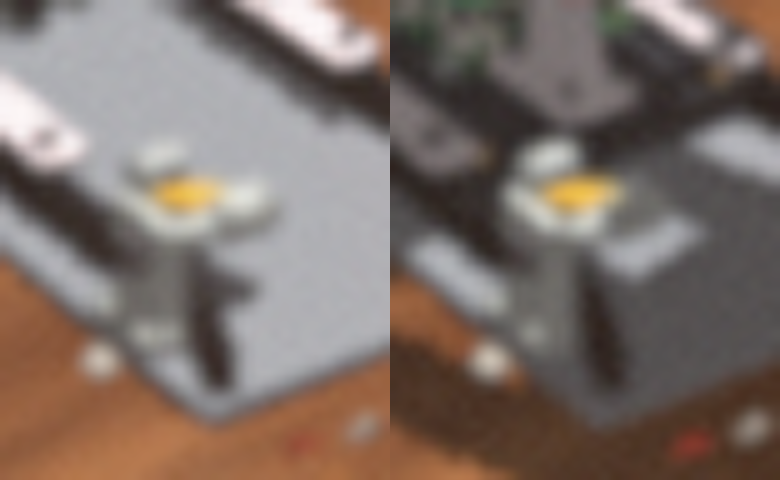

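The catch looks identical to its start state in both panels, nose down at about crop (185,190), so it has dropped. The buffer is pressed lightly at about 5 N. Now draw back.

Emit:
drive_tool --increments '[{"rx": 0, "ry": 0, "rz": 0, "tx": -0.05, "ty": 0.006, "tz": -0.01, "fingers": 1}, {"rx": 0, "ry": 0, "rz": 0, "tx": -0.066, "ty": 0.008, "tz": 0, "fingers": 1}, {"rx": 0, "ry": 0, "rz": 0, "tx": -0.066, "ty": 0.008, "tz": 0, "fingers": 1}, {"rx": 0, "ry": 0, "rz": 0, "tx": -0.04, "ty": 0.005, "tz": 0, "fingers": 1}, {"rx": 0, "ry": 0, "rz": 0, "tx": 0, "ty": 0, "tz": 0, "fingers": 1}]'

```text
clock: 16.85
tcp_pos: [0.5813, 0.2534, 0.0562]
orientation: [[-0.993, 0.122, 0.0], [0.122, 0.993, 0.0], [-0.0, 0.0, -1.0]]
force: [0.1, 0.7, -3.5]
gripper_width: 0.0116
finger_force: 30.0
```

Emit:
drive_tool --increments '[{"rx": 0, "ry": 0, "rz": 0, "tx": -0.02, "ty": 0.002, "tz": 0, "fingers": 1}, {"rx": 0, "ry": 0, "rz": 0, "tx": -0.013, "ty": 0.002, "tz": 0, "fingers": 1}, {"rx": 0, "ry": 0, "rz": 0, "tx": 0, "ty": 0, "tz": 0, "fingers": 1}]'

```text
clock: 17.15
tcp_pos: [0.5803, 0.2535, 0.0562]
orientation: [[-0.993, 0.122, 0.0], [0.122, 0.993, 0.0], [-0.0, 0.0, -1.0]]
force: [0.2, 0.8, -3.4]
gripper_width: 0.0118
finger_force: 30.0
```

Emit:
drive_tool --increments '[{"rx": 0, "ry": 0, "rz": 0, "tx": -0.02, "ty": 0.002, "tz": 0, "fingers": 1}, {"rx": 0, "ry": 0, "rz": 0, "tx": -0.013, "ty": 0.001, "tz": 0, "fingers": 1}, {"rx": 0, "ry": 0, "rz": 0, "tx": 0, "ty": 0, "tz": 0, "fingers": 1}]'

```text
clock: 17.45
tcp_pos: [0.5792, 0.2536, 0.0561]
orientation: [[-0.993, 0.122, -0.0], [0.122, 0.993, -0.0], [0.0, -0.0, -1.0]]
force: [0.2, -0.3, -3.1]
gripper_width: 0.0117
finger_force: 30.0
```

Emit:
drive_tool --increments '[{"rx": 0, "ry": 0, "rz": 0, "tx": -0.02, "ty": 0.002, "tz": 0, "fingers": 1}, {"rx": 0, "ry": 0, "rz": 0, "tx": -0.013, "ty": 0.002, "tz": 0, "fingers": 1}, {"rx": 0, "ry": 0, "rz": 0, "tx": 0, "ty": 0, "tz": 0, "fingers": 1}]'

```text
clock: 17.75
tcp_pos: [0.5785, 0.2537, 0.0562]
orientation: [[-0.993, 0.122, 0.0], [0.122, 0.993, 0.0], [-0.0, 0.0, -1.0]]
force: [0.2, -0.7, -3.4]
gripper_width: 0.0116
finger_force: 30.0
```

Emit:
drive_tool --increments '[{"rx": 0, "ry": 0, "rz": 0, "tx": -0.02, "ty": 0.002, "tz": 0, "fingers": 1}, {"rx": 0, "ry": 0, "rz": 0, "tx": -0.007, "ty": 0.002, "tz": 0, "fingers": 1}, {"rx": 0, "ry": 0, "rz": 0, "tx": 0, "ty": 0, "tz": 0, "fingers": 1}]'

```text
clock: 18.05
tcp_pos: [0.5781, 0.2538, 0.0564]
orientation: [[-0.992, 0.122, 0.001], [0.122, 0.992, 0.0], [-0.001, 0.0, -1.0]]
force: [2.5, -1.2, -4.5]
gripper_width: 0.0115
finger_force: 30.0
```

Emit:
drive_tool --increments '[{"rx": 0, "ry": 0, "rz": 0, "tx": -0.012, "ty": 0.001, "tz": 0, "fingers": 1}, {"rx": 0, "ry": 0, "rz": 0, "tx": 0, "ty": 0, "tz": 0, "fingers": 1}]'

```text
clock: 18.25
tcp_pos: [0.5779, 0.2538, 0.0564]
orientation: [[-0.992, 0.122, 0.002], [0.122, 0.992, 0.0], [-0.002, 0.0, -1.0]]
force: [5.0, -2.0, -4.8]
gripper_width: 0.0119
finger_force: 30.0
```

Emit:
drive_tool --increments '[{"rx": 0, "ry": 0, "rz": 0, "tx": 0, "ty": 0, "tz": -0.015, "fingers": 1}, {"rx": 0, "ry": 0, "rz": 0, "tx": 0, "ty": 0, "tz": 0, "fingers": 1}]'

```text
clock: 18.45
tcp_pos: [0.5779, 0.2537, 0.0563]
orientation: [[-0.992, 0.122, 0.002], [0.122, 0.992, -0.0], [-0.002, 0.0, -1.0]]
force: [4.4, -1.8, -1.6]
gripper_width: 0.0121
finger_force: 30.0
```

Emit:
drive_tool --increments '[{"rx": 0, "ry": 0, "rz": 0, "tx": 0, "ty": 0, "tz": -0.006, "fingers": 1}, {"rx": 0, "ry": 0, "rz": 0, "tx": 0, "ty": 0, "tz": 0, "fingers": 1}, {"rx": 0, "ry": 0, "rz": 0, "tx": 0, "ty": 0, "tz": 0, "fingers": 1}]' --grip_force 8

```text
clock: 18.75
tcp_pos: [0.5776, 0.2539, 0.056]
orientation: [[-0.993, 0.122, 0.001], [0.122, 0.993, 0.0], [-0.001, 0.0, -1.0]]
force: [4.6, -2.0, -0.6]
gripper_width: 0.012
finger_force: 8.0
```

Emit:
drive_tool --increments '[{"rx": 0, "ry": 0, "rz": 0, "tx": 0, "ty": 0, "tz": 0, "fingers": 0.6}, {"rx": 0, "ry": 0, "rz": 0, "tx": 0, "ty": 0, "tz": 0, "fingers": 0.4}, {"rx": 0, "ry": 0, "rz": 0, "tx": 0, "ty": 0, "tz": 0, "fingers": 0.2}, {"rx": 0, "ry": 0, "rz": 0, "tx": 0, "ty": 0, "tz": 0, "fingers": 0}, {"rx": 0, "ry": 0, "rz": 0, "tx": 0, "ty": 0, "tz": 0, "fingers": 0}, {"rx": 0, "ry": 0, "rz": 0, "tx": 0, "ty": 0, "tz": 0, "fingers": 0}, {"rx": 0, "ry": 0, "rz": 0, "tx": 0, "ty": 0, "tz": 0, "fingers": 0}]' --grip_force 8

```text
clock: 19.45
tcp_pos: [0.5771, 0.2539, 0.0555]
orientation: [[-0.993, 0.122, -0.0], [0.122, 0.993, -0.0], [0.0, -0.0, -1.0]]
force: [0.0, -0.9, 0.1]
gripper_width: 0.0441
finger_force: 0.0
```

Released. Rise straight up and check.

Emit:
drive_tool --increments '[{"rx": 0, "ry": 0, "rz": 0, "tx": 0, "ty": 0, "tz": 0.3, "fingers": 0}, {"rx": 0, "ry": 0, "rz": 0, "tx": 0, "ty": 0, "tz": 0.7, "fingers": 0}, {"rx": 0, "ry": 0, "rz": 0, "tx": 0, "ty": 0, "tz": 0.9, "fingers": 0}, {"rx": 0, "ry": 0, "rz": 0, "tx": 0, "ty": 0, "tz": 0.9, "fingers": 0}, {"rx": 0, "ry": 0, "rz": 0, "tx": 0, "ty": 0, "tz": 0.9, "fingers": 0}, {"rx": 0, "ry": 0, "rz": 0, "tx": 0, "ty": 0, "tz": 0.9, "fingers": 0}, {"rx": 0, "ry": 0, "rz": 0, "tx": 0, "ty": 0, "tz": 0.5, "fingers": 0}, {"rx": 0, "ry": 0, "rz": 0, "tx": 0, "ty": 0, "tz": 0, "fingers": 0}]'

```text
clock: 20.25
tcp_pos: [0.5787, 0.2543, 0.2117]
orientation: [[-0.992, 0.122, 0.005], [0.122, 0.993, 0.001], [-0.005, 0.002, -1.0]]
force: [0.6, 0.6, 0.4]
gripper_width: 0.044
finger_force: 0.0
```

```bash
python3 - <<'E'
from h import *
from bench import eyes,monitor
S=eyes.get_image("scene"); cv2.imwrite("pics/e1.png",cv2.resize(S["pixels"][210:290,195:295,::-1],None,fx=7,fy=7,interpolation=cv2.INTER_CUBIC)); print(monitor.get_state()["force"])
E
```

```text
[-0.45962304 -0.03515949 -0.86849921]
```

View pics/e1.png

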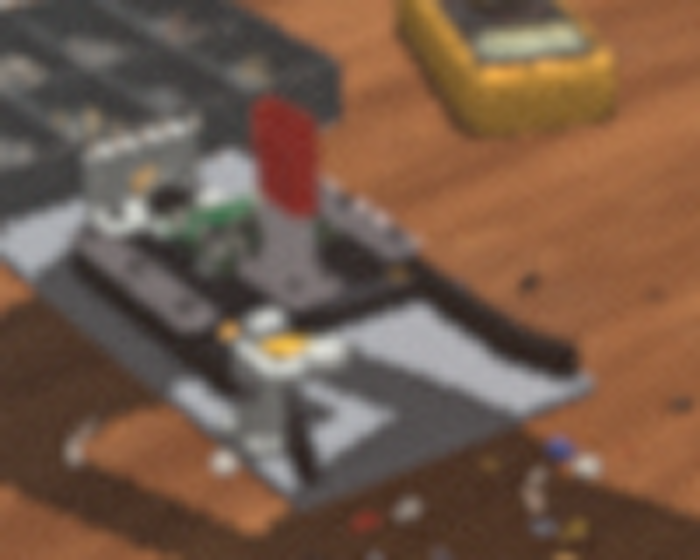

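The pallet sits flat with its rear edge at the catch nose (crop ~270,325). The catch is down and the gripper is clear.

```bash
python3 -c "
from bench import r
print(r.hand_in())"
```

```text
the job is handed in; nothing more can be done
None
```

The job is handed in at about 20 s: the pallet pressed the buffer at about 5 N, the catch dropped behind it (judged from the camera), and I drew it back onto the catch at about 5 N and released it there.

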